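# Start a batch of board wax: wax bar into the melting bowl, safety cap off the oil

### The job

We are making beeswax polish for the chopping board. Lift the cast beeswax bar straight up out of the open mould and set it down flat in the steel melting bowl, without dropping it; then open the amber oil bottle by pressing its white safety cap down, turning it counter-clockwise while it is down, and lifting it straight off. Finish while still holding the cap, level and well clear (about 6 cm) above the mouth of the bottle, with the bottle left standing where it was and nothing else pushed about.

Things in the scene. Friction and masses are not known exactly. Their poses are not given: they have to be found in the camera images.
- wax_bar: Golden beeswax bar, 58 (own x) x 36 (own y) x 28 mm, 55 g. Origin: centre of its underside; z up. It lies in the cavity of the mould's lower half with its lower 14 mm sunk in and its upper 14 mm standing proud; grip it across the 36 mm, just above the mould's face.
- mould: Lower half of a two-part aluminium mould: loose block 116 x 96 x 26 mm, 0.6 kg, open on top, cavity 60 x 38 mm and 14 mm deep in its centre (straight walls, 1 mm play all round, floor 12 mm above the underside), long side of bar and cavity along own x. Two 8 mm steel dowels stand 7 mm above its face at own (46, 36) and (-46, -36) mm. Origin: centre of its underside.
- melt_bowl: Round steel bowl, loose, 0.3 kg: inner floor flat, about 100 mm across and 4 mm above its underside; rim 149 mm across and 50 mm high, wall 3 mm. Origin: centre of its underside.
- oil_bottle: Round amber bottle, loose on the worktop, 0.9 kg: 84 mm across up to 80 mm high, then a shoulder down to a neck 34 mm across with three lugs that hold the cap. Origin: centre of its underside, z up. Pulling or turning the cap while it is locked (up) only drags the bottle along; pressing holds the bottle by friction.
- oil_mouth (a point): Centre of the mouth of the oil bottle's neck (125 mm above its underside).
- cap: White ribbed push-and-turn safety cap, 57 mm across, 23 mm high, 42 g. Origin: centre of its lower edge, 112 mm above the bottle's underside when locked; z up. Press it down (at least 4 mm, hard stop at 6 mm), turn it counter-clockwise seen from above by 35 to 85 degrees (60 is best, hard stop at 86), lift it straight off. Any grasp yaw will do. It does not turn clockwise.
- cap_liner (a joint): Travel of the spring liner inside the cap, m: about 0 locked, 0.006 with the cap pressed fully down, about -0.0015 with the cap off. It pushes the cap up with 6 N when locked, 12 N fully down.
- mould_top: Empty upper half of the mould (no dowels), 116 x 96 x 26 mm, lying behind the work: leave alone. Origin: centre of its underside.
- pepper_mill: Brown wooden pepper mill standing behind, 58 mm across, 150 mm high: leave alone. Origin: centre of its underside.
- stir_spoon: Wooden spoon lying on the right, 320 x 47 x 15 mm: leave alone. Origin: centre of its underside.
Not all that is in view belongs to the job. What is shaped like the wax_bar but green is not meant.

How it is judged:
By the outcome, as a careful person would: the job done as asked, in the order asked, and still so for the second after the job is handed in, while the arm keeps its last pose, push and grip.
It also fails if it takes over 48 s, if anything falls off the work surface, if the arm or the gripper's body presses on something with over 40 N, if the wrist force passes 120 N, or if a joint passes its speed limit or range.

### The arm

A 6-joint arm with a two-finger parallel gripper is mounted at the origin on a cart in front of the work surface, level with it; the furniture and walls round the work are solid. World frame = base frame: x ahead of the robot, y to its left, z up, the work surface at z = 0. Lengths are in mm, angles in rad, forces in N, time in s.
With the tool pointing down it reaches from about 350 to 975 mm from the base axis. Payload 7.1 kg.
Tool frame: the origin (TCP) lies between the finger pads; the fingertips stand 25 mm ahead of it and the grasp point (between the pads) lies 6 mm ahead of it; z points along the fingers, y is the direction in which the jaws open and shut (so a half turn about z gives the same grasp; the last joint's range is limited). The gripper opens to 88 mm and grips with 3 to 60 N. Pads are 20 mm wide; open, the fingers measure 115 mm over their backs; the gripper's body (75 mm by 178 mm) begins 61 mm behind the grasp point.
Start: joints at [1.315, 0.423, 1.63, -0, 1.089, -0.019], TCP at [146.589, 607.55, 247.675] pointing down, gripper open.
Joint ranges: [-3, 3], [-0.9, 2.11], [0.09, 2.58], [-1.31, 4.45], [0.11, 2.69], [-2.54, 2.54]. Speed limits (rad/s): [2.39, 2.39, 3.01, 3.14, 3.14, 3.14].

### API

Orientations are given as a 3x3 rotation matrix whose columns are the frame's x, y, z axes.
In Python, from workcell import telemetry, vision, workorder gives the robot as it stands. The module is installed in compiled form; this text tells all that it offers.
- The arm moves only by the tool drive_tool, never from a script. Its argument "rows" is a list of rows, each a list of 3 entries, a list of its own where there are three numbers: the turn, a rotation vector about the tool's x, y, z in degrees, then the shift along the tool's x, y, z in mm, then the gripper command: -1 is fully open, 1 is shut, values between are in proportion. In form: [[[wx, wy, wz], [tx, ty, tz], gripper], ...]. A call has 1 to 8 rows; each row shifts and turns the commanded pose from where the row before left it, along the tool's axes as they then stand; what a row does not reach is not made up. A row lasts 1/12 s, in which the tool goes at most 41.7 mm and 7.16 degrees, less where a joint would pass 70% of its speed; a pose out of reach is approached as far as the arm can. A call with a gripper value outside its range is refused whole. The fingers move at their own pace and stop on an object; "force" is the grip in N (left out, the last holds). Time passes only in rows, so rows that do not move let the fingers close. It gives the time, the measured TCP pose, the force and the opening at its end, in the units of the state.
- telemetry.state(): the state, without advancing time (a new reading comes with each control period).
- vision.camera(name): name is "side" or "top" or "wrist"; returns the picture (400x640x3 uint8, red, green, blue); there is no depth.
- vision.camera_params(name): a dict with "fx", "fy", "cx", "cy" (pixels), "D" ([k1, k2, p1, p2, k3] as OpenCV has them; the pictures are not rectified), "R" (3x3) and "t" (3): a world point X has camera coordinates R X + t; the wrist camera has in their place "mount" (4x4, takes a point from camera to tool coordinates, whose origin is the TCP and whose axes are the flange's). Camera axes: x right, y down, z forward; pixel columns grow to the right and rows downward; lengths in mm; the calibration is good to about 2 mm. A picture is of the moment at which its call begins: read the wrist's pose just before it. camera_params takes no time and is no camera call.
- workorder.finish_job(): hands the job in, once; it reports no verdict.
The state is a dict: "time": time; "joints": joint angles; "dq": joint speeds; "joint_torque": joint torques, N m; "ee_pos": TCP position; "tool_rot": TCP orientation; "force": force on the tool from outside, world axes, zero at the start; "moment": the same for the moment, N m; "finger_gap": opening from 0.0 (shut) to 1.0 (fully open).
Only numpy, scipy, OpenCV 4.12 (cv2) and the standard library are available. Lean on these libraries where they do the work, as an engineer would, in place of code of your own. Each camera call takes 0.05 s, during which the arm holds its last target. There are 200 camera calls.

## Working session

There is one attempt and no reset: what is moved stays moved. The work goes in short steps, Python scripts to look and compute and a tool call to move; the robot and the scene stay as the last step left them, time stands still between calls to the robot, and variables do not carry over. Pictures are saved under pics/ and viewed, about 8 in all and at most 12, crops included, and the job is handed in when it is done.

Besides the shell and the picture viewer there is one more tool, called after "Call:" by a JSON object that holds its "api" and its "payload", one argument or row to a line. drive_tool: Moves the arm, as the interface text tells. Its arguments: {"type":"object","properties":{"rows":{"type":"array"},"force":{"type":"number"}},"required":["rows"]}

```bash
mkdir -p pics; ls; python3 - <<'E'
from workcell import telemetry, vision
import cv2, numpy as np
s=telemetry.state(); print(s)
np.set_printoptions(precision=4,suppress=True)
for n in ("top","side"):
    cv2.imwrite(f"pics/{n}0.png", vision.camera(n)[...,::-1]); 
for n in ("top","side","wrist"): print(n,vision.camera_params(n))
E
```

```text
pics
{'time': 0.0, 'joints': array([ 1.31497753e+00,  4.23877485e-01,  1.63069318e+00, -3.47721347e-05,
        1.08860497e+00, -1.89707231e-02]), 'dq': array([ 0.00094671,  0.00027885, -0.00026134, -0.00080757, -0.00141947,
        0.00103114]), 'joint_torque': array([-3.42106396e-03, -5.44637418e+01, -2.73662871e+01,  6.42702193e-02,
        2.27141491e-02, -1.04625810e-04]), 'ee_pos': array([146.48228332, 607.0498316 , 246.87754559]), 'tool_rot': array([[-9.72086159e-01,  2.34623872e-01, -3.70748657e-04],
       [ 2.34624165e-01,  9.72084941e-01, -1.53925960e-03],
       [-7.47860963e-07, -1.58327954e-03, -9.99998747e-01]]), 'force': array([0.09670599, 0.33991061, 0.03608224]), 'moment': array([ 0.0227608 , -0.01526696,  0.02003327]), 'finger_gap': 0.9997419196452558}
top {'fx': 500.1179259350946, 'fy': 500.1179259350946, 'cx': 315.7230326318174, 'cy': 201.96191354648894, 'D': array([-0.0338,  0.    ,  0.    ,  0.    ,  0.    ]), 'R': array([[-0.0199, -0.9998, -0.0006],
       [-0.987 ,  0.0197, -0.1597],
       [ 0.1597, -0.0025, -0.9872]]), 't': array([-258.2227,  607.9337, 1254.3338])}
side {'fx': 472.2947781086766, 'fy': 472.2947781086766, 'cx': 314.61759252237465, 'cy': 205.98401099793904, 'D': array([-0.0402,  0.    ,  0.    ,  0.    ,  0.    ]), 'R': array([[-0.9149, -0.4029,  0.0259],
       [-0.1966,  0.3887, -0.9001],
       [ 0.3526, -0.8286, -0.4348]]), 't': array([449.4084, 328.6941, 598.8927])}
wrist {'fx': 278.671883401688, 'fy': 278.671883401688, 'cx': 317.25305213669935, 'cy': 200.6009835068298, 'D': array([-0.0231,  0.    ,  0.    ,  0.    ,  0.    ]), 'mount': array([[   0.0008,   -0.9541,   -0.2996,   83.633 ],
       [   1.    ,    0.0007,    0.0003,    0.1919],
       [  -0.0001,   -0.2996,    0.9541, -137.7612],
       [   0.    ,    0.    ,    0.    ,    1.    ]])}
```

View pics/top0.png

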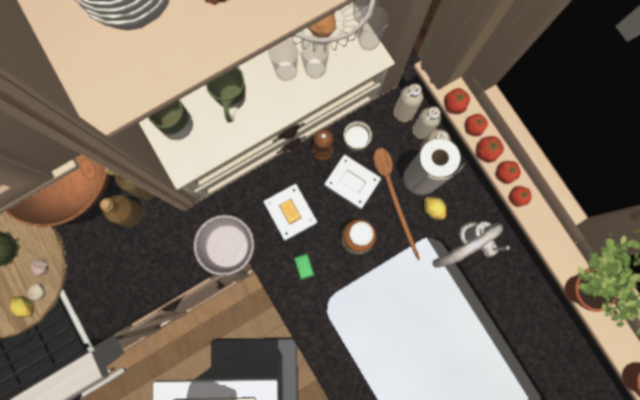

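View pics/side0.png

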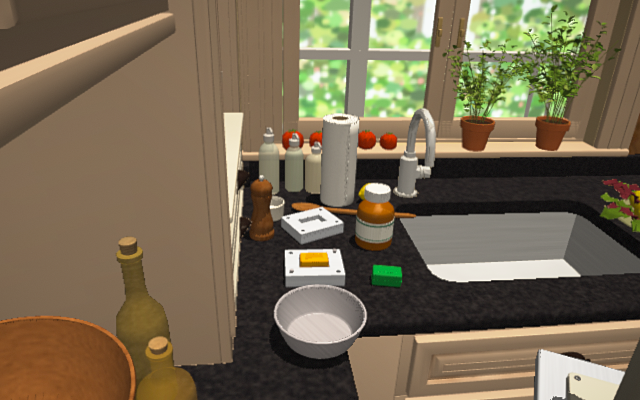

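Candidates for the bar (top view): golden block at (290,210) in the dowelled mould, which is the wax_bar. The green block at (304,266) is the decoy, and the empty block at (353,181) is mould_top. Candidates for the cap: the white top on the amber bottle at (360,233) is the cap, and the white pot at (357,136) is not. The bowl is at (224,246).

```bash
cat > h.py <<'E'
from workcell import telemetry, vision
import cv2, numpy as np
np.set_printoptions(precision=2,suppress=True)
def ray(P,uv,s=None):
    K=np.array([[P['fx'],0,P['cx']],[0,P['fy'],P['cy']],[0,0,1]])
    d=cv2.undistortPoints(np.array(uv,float).reshape(-1,1,2),K,P['D'])[:,0]
    d=np.c_[d,np.ones(len(d))]
    if 'mount' in P:
        M=P['mount']; R=s['tool_rot']
        return R@M[:3,3]+s['ee_pos'], d@(R@M[:3,:3]).T
    return -P['R'].T@P['t'], d@P['R']
def onplane(P,uv,z,s=None):
    o,d=ray(P,uv,s); return o+d*((z-o[2])/d[:,2])[:,None]
def proj(P,X):
    K=np.array([[P['fx'],0,P['cx']],[0,P['fy'],P['cy']],[0,0,1]])
    return cv2.projectPoints(np.array(X,float).reshape(-1,1,3),cv2.Rodrigues(P['R'])[0],P['t'],K,P['D'])[0][:,0]
def biggest(m,box):
    x0,y0,x1,y1=box; k=np.zeros(m.shape,np.uint8); k[y0:y1,x0:x1]=m[y0:y1,x0:x1]
    c=cv2.findContours(k,cv2.RETR_EXTERNAL,cv2.CHAIN_APPROX_NONE)[0]
    return max(c,key=cv2.contourArea)
E
python3 - <<'E'
from h import *
im=cv2.imread('pics/top0.png'); hsv=cv2.cvtColor(im,cv2.COLOR_BGR2HSV)
P=vision.camera_params('top')
print('cam',-P['R'].T@P['t'],'base px',proj(P,[[0,0,0],[146,607,247]]))
H,S,V=cv2.split(hsv)
def rect(c,z,n):
    w=onplane(P,c[:,0],z)[:,:2].astype(np.float32); r=cv2.minAreaRect(w); print(n,r, cv2.contourArea(c)); return r
rect(biggest(((H>12)&(H<32)&(S>120)).astype(np.uint8),(270,190,312,232)),40,'bar')
rect(biggest(((H>45)&(H<80)&(S>120)).astype(np.uint8),(280,240,330,290)),28,'green')
m=((S<60)&(V>140)).astype(np.uint8)
rect(biggest(m,(255,180,322,245)),26,'mould')
rect(biggest(m,(320,150,385,212)),26,'mould_top')
for n,b,z in (('cap',(335,212,385,248),135),('bowl',(185,210,262,280),50)):
    c=biggest(((S<70)&(V>(150 if n=='cap' else 95))).astype(np.uint8),b)
    w=onplane(P,c[:,0],z)[:,:2].astype(np.float32); print(n,cv2.minEnclosingCircle(w),cv2.fitEllipse(w))
cv2.imwrite('pics/topcrop.png',cv2.resize(im[120:290,180:400],None,fx=3.5,fy=3.5,interpolation=cv2.INTER_CUBIC))
E
```

```text
cam [ 394.6  -266.98 1335.15] base px [[213.73 442.08]
 [-92.31 407.06]]
bar ((580.7672729492188, -202.04476928710938), (53.20827102661133, 30.981910705566406), 27.198135375976562) 213.0
green ((458.37274169921875, -226.56649780273438), (19.00226593017578, 35.07183074951172), 40.45443344116211) 19.0
mould ((582.4840087890625, -201.4855194091797), (120.42648315429688, 99.71540832519531), 28.00141716003418) 1627.0
mould_top ((661.281494140625, -369.4769287109375), (119.50479125976562, 100.60897064208984), 55.33943176269531) 1584.0
cap ((510.2892761230469, -377.4841003417969), 29.793893814086914) ((510.32000732421875, -377.0325012207031), (56.26652908325195, 57.53999710083008), 67.02754211425781)
bowl ((487.54974365234375, -37.67598342895508), 89.7423095703125) ((491.1616516113281, -32.257659912109375), (153.37823486328125, 170.27105712890625), 115.41616821289062)
```

View pics/topcrop.png

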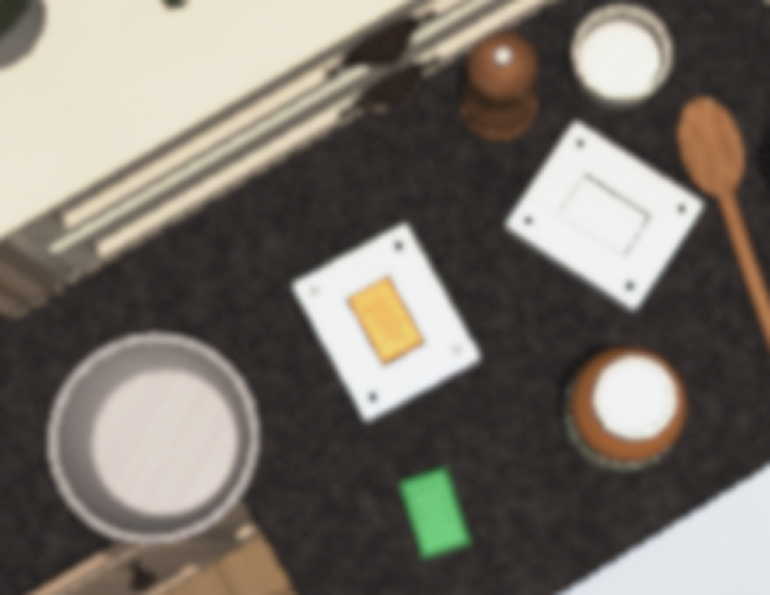

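The close crop confirms the choice: the golden bar sits in the mould with steel dowels, centre at crop (385,320), and the white cap on the bottle is at crop (635,397). Next I need the bowl centre and any obstacles along the path.

```bash
python3 - <<'E'
from h import *
P=vision.camera_params('top'); Q=vision.camera_params('side')
c=lambda x,y:(180+x/3.5,120+y/3.5)
print('bowl rim',onplane(P,[c(154,437),c(48,437),c(260,437),c(154,333),c(154,542)],50))
print('bowl floor',onplane(P,[c(166,443)],4))
print('cab front z0',onplane(P,[c(20,312),c(450,62)],0), 'mill',onplane(P,[c(500,57)],150))
print('dowels',onplane(P,[c(314,290),c(457,350)],33),'mouldmean')
print('side: bar top',onplane(Q,[(314,257)],40),'cap top',onplane(Q,[(377,189)],135),'bowl rim',onplane(Q,[(320,316)],50))
# amber glass bottles: side cork tops vs top view
print('bottles side base',onplane(Q,[(140,390),(165,430)],0))
def tri(a,b):
    o1,d1=ray(P,[a]);o2,d2=ray(Q,[b]);d1=d1[0]/np.linalg.norm(d1);d2=d2[0]/np.linalg.norm(d2)
    s=np.linalg.lstsq(np.c_[d1,-d2],o2-o1,rcond=None)[0]; p,q=o1+s[0]*d1,o2+s[1]*d2; return (p+q)/2,np.linalg.norm(p-q)
print('bottle cork',tri((107,204),(127,243)),tri((107,204),(158,345)))
print('mill',tri((c(500,57)),(262,181)))
print('cab top corner',tri((180,180),(238,113)))
E
```

```text
bowl rim [[ 495.47  -32.27   50.  ]
 [ 496.93   45.87   50.  ]
 [ 493.99 -110.24   50.  ]
 [ 572.58  -31.6    50.  ]
 [ 419.02  -32.88   50.  ]]
bowl floor [[494.35 -33.06   4.  ]]
cab front z0 [[ 597.91   81.54    0.  ]
 [ 790.76 -254.24    0.  ]] mill [[ 749.18 -290.79  150.  ]]
dowels [[ 605.25 -148.96   33.  ]
 [ 557.57 -255.88   33.  ]] mouldmean
side: bar top [[ 580.   -195.91   40.  ]] cap top [[ 509.75 -370.18  135.  ]] bowl rim [[491.93 -20.13  50.  ]]
bottles side base [[685.24 192.17   0.  ]
 [607.76 230.97   0.  ]]
bottle cork (array([598.51, 206.4 , 269.35]), np.float64(65.99357674119219)) (array([591.74, 232.37, 155.43]), np.float64(2.8621084039753244))
mill (array([ 752.08, -291.47,  136.83]), np.float64(2.150909019138137))
cab top corner (array([607.32,   1.47, 372.67]), np.float64(17.466540479729275))
```

Estimates so far: bar (582,-202) with long axis at about 28°, bowl (495,-32), cap (510,-376). The straight path stays 416 mm or more from the base and clears the bottles and cabinet.

Call:
{"api": "drive_tool", "payload": {
  "rows": [
    [[0, 0, 0], [-25.6, -28.5, 2.5], -1],
    [[0, 0, 0], [-25.6, -28.5, 2.5], -1],
    [[0, 0, 0], [-25.6, -28.5, 2.5], -1],
    [[0, 0, 0], [-25.6, -28.5, 2.5], -1],
    [[0, 0, 0], [-25.6, -28.5, 2.5], -1],
    [[0, 0, 0], [-25.6, -28.5, 2.5], -1],
    [[0, 0, 0], [-25.6, -28.5, 2.5], -1],
    [[0, 0, 0], [-25.6, -28.5, 2.5], -1]
  ]
}}

```text
time: 0.77
ee_pos: [292.5, 336.1, 227.5]
tool_rot: [[-0.972, 0.234, -0.0], [0.234, 0.972, -0.0], [0.0, -0.0, -1.0]]
force: [0.8, -0.2, 0.2]
finger_gap: 1.001
```

Call:
{"api": "drive_tool", "payload": {
  "rows": [
    [[0, 0, 0], [-25.6, -28.5, 2.5], -1],
    [[0, 0, 0], [-25.6, -28.5, 2.5], -1],
    [[0, 0, 0], [-25.6, -28.5, 2.5], -1],
    [[0, 0, 0], [-25.6, -28.5, 2.5], -1],
    [[0, 0, 0], [-25.6, -28.5, 2.5], -1],
    [[0, 0, 0], [-25.6, -28.5, 2.5], -1],
    [[0, 0, 0], [-25.6, -28.5, 2.5], -1],
    [[0, 0, 0], [-25.6, -28.5, 2.5], -1]
  ]
}}

```text
time: 1.43
ee_pos: [438.2, 66.3, 207.5]
tool_rot: [[-0.972, 0.235, -0.0], [0.235, 0.972, 0.0], [0.0, 0.0, -1.0]]
force: [0.5, 0.1, 0.1]
finger_gap: 0.999
```

Call:
{"api": "drive_tool", "payload": {
  "rows": [
    [[0, 0, 0], [-25.6, -28.5, 2.5], -1],
    [[0, 0, 0], [-25.6, -28.5, 2.5], -1],
    [[0, 0, 0], [-25.6, -28.5, 2.5], -1],
    [[0, 0, 0], [-25.6, -28.5, 2.5], -1],
    [[0, 0, 0], [-25.6, -28.5, 2.5], -1],
    [[0, 0, 0], [-25.6, -28.5, 2.5], -1],
    [[0, 0, 0], [-25.6, -28.5, 2.5], -1],
    [[0, 0, 0], [-25.6, -28.5, 2.5], -1]
  ]
}}

```text
time: 2.1
ee_pos: [583.7, -203.4, 187.1]
tool_rot: [[-0.972, 0.235, -0.001], [0.235, 0.972, 0.0], [0.001, 0.0, -1.0]]
force: [1.1, 0.2, -0.3]
finger_gap: 0.998
```

Call:
{"api": "drive_tool", "payload": {
  "rows": [
    [[0, 0, 7], [0, 0, 0], -1],
    [[0, 0, 7], [0, 0, 0], -1],
    [[0, 0, 7], [0, 0, 0], -1],
    [[0, 0, 7], [0, 0, 0], -1],
    [[0, 0, 7], [0, 0, 0], -1],
    [[0, 0, 7], [0, 0, 0], -1],
    [[0, 0, 7], [0, 0, 0], -1],
    [[0, 0, 7], [0, 0, 0], -1]
  ]
}}

```text
time: 2.77
ee_pos: [583.1, -201.4, 187.2]
tool_rot: [[-0.343, 0.939, -0.001], [0.939, 0.343, 0.0], [0.001, -0.001, -1.0]]
force: [-0.3, -0.1, 0.1]
finger_gap: 1.001
```

Call:
{"api": "drive_tool", "payload": {
  "rows": [
    [[0, 0, 7], [0, 0, 0], -1],
    [[0, 0, 7], [0, 0, 0], -1],
    [[0, 0, 7], [0, 0, 0], -1],
    [[0, 0, 7], [0, 0, 0], -1],
    [[0, 0, 7], [0, 0, 0], -1],
    [[0, 0, 7], [0, 0, 0], -1],
    [[0, 0, 7], [0, 0, 0], -1],
    [[0, 0, 7], [0, 0, 0], -1]
  ]
}}

```text
time: 3.43
ee_pos: [583.1, -201.4, 187.3]
tool_rot: [[0.587, 0.81, -0.001], [0.81, -0.587, 0.0], [-0.0, -0.001, -1.0]]
force: [-0.5, -0.9, 1.1]
finger_gap: 0.999
```

Call:
{"api": "drive_tool", "payload": {
  "rows": [
    [[0, 0, 7], [0, 0, 0], -1],
    [[0, 0, 7], [0, 0, 0], -1],
    [[0, 0, 7], [0, 0, 0], -1],
    [[0, 0, 5.7], [0, 0, 0], -1],
    [[0, 0, 0], [0, 0, 0], -1]
  ]
}}

```text
time: 3.85
ee_pos: [583.1, -201.4, 187.3]
tool_rot: [[0.887, 0.462, -0.001], [0.462, -0.887, 0.0], [-0.001, -0.001, -1.0]]
force: [-0.5, -0.4, 0.6]
finger_gap: 1.001
```

```bash
python3 - <<'E'
from h import *
s=telemetry.state(); im=vision.camera('wrist')[...,::-1].copy(); cv2.imwrite('pics/w1.png',im)
P=vision.camera_params('wrist'); H,S,V=cv2.split(cv2.cvtColor(im,cv2.COLOR_BGR2HSV))
R=s['tool_rot']
c=biggest(((H>12)&(H<32)&(S>100)).astype(np.uint8),(0,0,640,400)); print('bar px',cv2.minAreaRect(c))
for z in (40,26):
  w=onplane(P,c[:,0],z,s)[:,:2].astype(np.float32); r=cv2.minAreaRect(w); print('bar',z,r)
m=((S<60)&(V>150)).astype(np.uint8); m=cv2.morphologyEx(m,cv2.MORPH_OPEN,np.ones((3,3)))
b=cv2.minAreaRect(c)[0]; n,l,st,ce=cv2.connectedComponentsWithStats(m)
for i in range(1,n):
  if st[i,4]>1500:
    k=cv2.findContours((l==i).astype(np.uint8),cv2.RETR_EXTERNAL,cv2.CHAIN_APPROX_NONE)[0][0]
    print(i,ce[i],st[i,4],cv2.minAreaRect(onplane(P,k[:,0],26,s)[:,:2].astype(np.float32)))
print(s['joints'],np.degrees(np.arctan2(R[1,0],R[0,0])))
E
```

```text
bar px ((60.59906005859375, 266.2783203125), (95.0406494140625, 125.40326690673828), 87.51044464111328)
bar 40 ((357.1883544921875, 60.5035400390625), (104.17915344238281, 201.604736328125), 52.34081268310547)
bar 26 ((342.53594970703125, 71.47361755371094), (109.296630859375, 211.50794982910156), 52.34081268310547)
2 [185.76   8.07] 2375 ((692.59375, -24.897232055664062), (7.285061359405518, 320.8075256347656), 30.06847381591797)
3 [550.98  21.08] 1904 ((834.9736938476562, -320.13214111328125), (9.351465225219727, 180.7143096923828), 30.079421997070312)
4 [257.4   32.54] 2588 ((696.760986328125, -81.25475311279297), (9.543020248413086, 240.3990936279297), 29.9829158782959)
10 [128.69 155.69] 2902 ((507.8716125488281, 20.267227172851562), (72.47257995605469, 155.24403381347656), 58.117069244384766)
11 [479.97 194.07] 7728 ((660.5658569335938, -368.60675048828125), (117.21217346191406, 97.01754760742188), 55.18360900878906)
13 [327.76 217.81] 2668 ((561.4776000976562, -211.24224853515625), (71.01258850097656, 96.35661315917969), 27.8776912689209)
14 [352.85 357.6 ] 2308 ((397.71820068359375, -358.9347839355469), (41.182193756103516, 159.5678253173828), 27.34129524230957)
[-0.35  0.48  1.69 -0.    0.97  0.74] 27.53320691338869
```

View pics/w1.png

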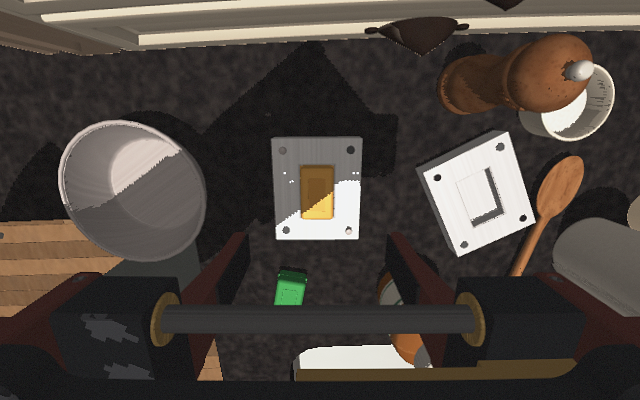

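The wrist view shows the golden bar at (317,192) inside the dowelled mould, between the fingers, with the green decoy separate at (290,288). I'll measure within a box so the wooden floor isn't picked up.

```bash
python3 - <<'E'
from h import *
s=telemetry.state(); im=cv2.imread('pics/w1.png')
P=vision.camera_params('wrist'); H,S,V=cv2.split(cv2.cvtColor(im,cv2.COLOR_BGR2HSV)); R=s['tool_rot']
c=biggest(((H>10)&(H<34)&(S>100)).astype(np.uint8),(285,145,350,235)); print('px',cv2.boundingRect(c))
w=onplane(P,c[:,0],40,s); r=cv2.minAreaRect(w[:,:2].astype(np.float32)); print('bar',r)
t=(w-s['ee_pos'])@R; print('tool frame x',t[:,0].min(),t[:,0].max(),'y',t[:,1].min(),t[:,1].max())
L=((S<50)&(V>90)).astype(np.uint8); L=cv2.morphologyEx(L,cv2.MORPH_CLOSE,np.ones((5,5)))
k=biggest(L,(262,125,372,250)); print('mould px',cv2.boundingRect(k),cv2.minAreaRect(onplane(P,k[:,0],26,s)[:,:2].astype(np.float32)))
print('dowels',onplane(P,[(283,150),(348,230)],33,s),onplane(P,[(350,150),(286,230)],26,s))
E
```

```text
px (300, 165, 34, 54)
bar ((584.06640625, -199.24685668945312), (58.4173583984375, 35.36289596557617), 27.901460647583008)
tool frame x -27.331684725005374 31.113910236223166 y -19.072048923637105 16.306961801392394
mould px (271, 137, 91, 103) ((582.0039672851562, -200.28408813476562), (117.40569305419922, 97.22770690917969), 27.90395736694336)
dowels [[ 606.33 -147.89   33.  ]
 [ 559.64 -252.46   33.  ]] [[ 638.55 -210.62   26.  ]
 [ 523.59 -190.85   26.  ]]
```

Call:
{"api": "drive_tool", "payload": {
  "rows": [
    [[0, 0, -0.4], [0, -0.8, 25], -1],
    [[0, 0, 0], [0, 0, 30], -1],
    [[0, 0, 0], [0, 0, 30], -1],
    [[0, 0, 0], [0, 0, 25], -1],
    [[0, 0, 0], [0, 0, 15], -1],
    [[0, 0, 0], [0, 0, 8.8], -1],
    [[0, 0, 0], [0, 0, 0], -1]
  ],
  "force": 20
}}

```text
time: 4.48
ee_pos: [582.4, -200.6, 52.5]
tool_rot: [[0.881, 0.474, -0.002], [0.474, -0.881, 0.001], [-0.002, -0.002, -1.0]]
force: [-0.1, -0.8, 0.7]
finger_gap: 1.001
```

Call:
{"api": "drive_tool", "payload": {
  "rows": [
    [[0, 0, 0], [0, 0, 0], 0.0],
    [[0, 0, 0], [0, 0, 0], 0.0],
    [[0, 0, 0], [0, 0, 0], 0.0],
    [[0, 0, 0], [0, 0, 0], 0.1],
    [[0, 0, 0], [0, 0, 0], 0.2],
    [[0, 0, 0], [0, 0, 0], 1],
    [[0, 0, 0], [0, 0, 0], 1],
    [[0, 0, 0], [0, 0, 0], 1]
  ]
}}

```text
time: 5.15
ee_pos: [583.0, -200.8, 54.0]
tool_rot: [[0.882, 0.472, 0.0], [0.472, -0.882, -0.0], [0.0, 0.0, -1.0]]
force: [-0.2, 0.4, -0.5]
finger_gap: 0.432
```

Call:
{"api": "drive_tool", "payload": {
  "rows": [
    [[0, 0, 0], [0, 0, 0], 1],
    [[0, 0, 0], [0, 0, 0], 1],
    [[0, 0, 0], [0, 0, 0], 1],
    [[0, 0, 0], [0, 0, 0], 1]
  ]
}}

```text
time: 5.48
ee_pos: [583.0, -200.8, 53.9]
tool_rot: [[0.882, 0.471, -0.0], [0.471, -0.882, 0.0], [-0.0, -0.0, -1.0]]
force: [-0.2, 0.9, 1.2]
finger_gap: 0.411
```

Call:
{"api": "drive_tool", "payload": {
  "rows": [
    [[0, 0, 0], [0, 0, -3], 1],
    [[0, 0, 0], [0, 0, -4], 1],
    [[0, 0, 0], [0, 0, -5], 1],
    [[0, 0, 0], [0, 0, -8], 1],
    [[0, 0, 0], [0, 0, -10], 1],
    [[0, 0, 0], [0, 0, 0], 1]
  ]
}}

```text
time: 5.98
ee_pos: [584.4, -201.3, 86.4]
tool_rot: [[0.882, 0.471, 0.003], [0.472, -0.882, -0.001], [0.002, 0.003, -1.0]]
force: [1.5, -0.5, 0.3]
finger_gap: 0.404
```

Call:
{"api": "drive_tool", "payload": {
  "rows": [
    [[0, 0, 0], [0, 0, -12], 1],
    [[0, 0, 0], [0, 0, -18], 1],
    [[0, 0, 0], [0, 0, -18], 1],
    [[0, 0, 0], [0, -6, 0], 1],
    [[0, 0, 0], [0, -10, 0], 1],
    [[0, 0, 0], [0, -16, 0], 1],
    [[0, 0, 0], [0, -18, 0], 1],
    [[0, 0, 0], [0, -18, 0], 1]
  ]
}}

```text
time: 6.65
ee_pos: [549.1, -139.4, 130.6]
tool_rot: [[0.882, 0.471, -0.002], [0.471, -0.882, 0.001], [-0.002, -0.002, -1.0]]
force: [-0.9, 0.7, -0.7]
finger_gap: 0.408
```

Call:
{"api": "drive_tool", "payload": {
  "rows": [
    [[0, 0, 0], [0, -18, 0], 1],
    [[0, 0, 0], [0, -18, 0], 1],
    [[0, 0, 0], [0, -18, 0], 1],
    [[0, 0, 0], [0, -18, 0], 1],
    [[0, 0, 0], [0, -18, 0], 1],
    [[0, 0, 0], [0.8, -16, 0], 1],
    [[0, 0, 0], [0.9, -16, 0], 1],
    [[0, 0, 0], [0, 0, 0], 1]
  ]
}}

```text
time: 7.32
ee_pos: [491.7, -30.0, 130.7]
tool_rot: [[0.881, 0.473, -0.004], [0.473, -0.881, 0.001], [-0.003, -0.003, -1.0]]
force: [-0.5, 0.1, -1.9]
finger_gap: 0.404
```

```bash
python3 - <<'E'
from h import *
s=telemetry.state(); w=vision.camera('wrist')[...,::-1]; a=vision.camera('side')[...,::-1]; t=vision.camera('top')[...,::-1]
print(s['ee_pos'],s['force'],s['finger_gap'],s['joints'])
cv2.imwrite('pics/w2.png',w);cv2.imwrite('pics/s2.png',a);cv2.imwrite('pics/t2.png',t)
x=np.hstack([cv2.resize(a[180:360,230:430],(400,360)),cv2.resize(w[60:340,120:520],(400,280)).copy() if 0 else cv2.copyMakeBorder(cv2.resize(w[60:340,120:520],(400,280)),0,80,0,0,cv2.BORDER_CONSTANT)])
cv2.imwrite('pics/c2.png',x)
E
```

```text
[491.7  -30.03 130.67] [-0.45  0.13 -1.93] 0.40446689485609666 [-0.09  0.42  1.99  0.    0.74  0.99]
```

View pics/c2.png

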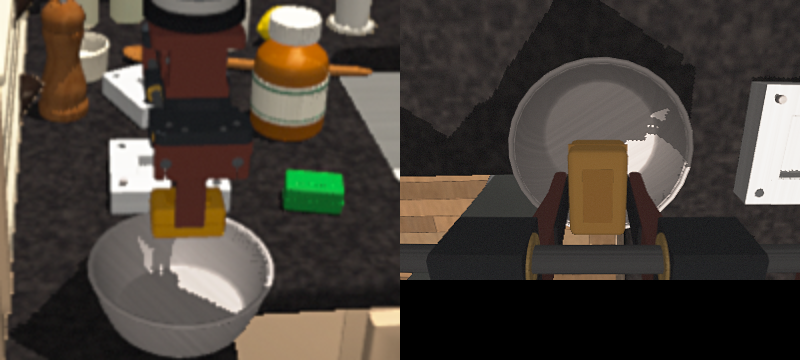

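The bar is held level between the fingers over the bowl. In the crop the bowl rim spans x 510 to 693, with its top at y 58, in the wrist half. I'll check the bowl centre from the wrist rim points.

```bash
python3 - <<'E'
from h import *
from scipy.optimize import least_squares
s=telemetry.state(); P=vision.camera_params('wrist')
px=[(230,205),(412,205),(321,118),(255,145),(385,143),(236,170),(407,170)]
w=onplane(P,px,50,s)[:,:2]; print(w)
r=least_squares(lambda p:np.hypot(*(w-p[:2]).T)-p[2],[495,-32,74]); print(r.x,r.fun)
print(s['ee_pos'],((np.r_[r.x[:2],130]-s['ee_pos'])@s['tool_rot']))
E
```

```text
[[468.16  36.69]
 [539.64 -96.45]
 [564.76   3.13]
 [522.81  38.73]
 [571.91 -49.46]
 [497.67  43.96]
 [562.28 -76.35]]
[497.89 -33.18  76.34] [-0.4  -0.54 -0.25 -0.23 -0.55  0.8   1.18]
[494.51 -32.25 131.41] [2.54 2.42 1.41]
```

Call:
{"api": "drive_tool", "payload": {
  "rows": [
    [[0, 0, 0], [1.5, 1, 14], 1],
    [[0, 0, 0], [0, 0, 18], 1],
    [[0, 0, 0], [0, 0, 18], 1],
    [[0, 0, 0], [0, 0, 14], 1],
    [[0, 0, 0], [0, 0, 10], 1],
    [[0, 0, 0], [0, 0, 4], 1],
    [[0, 0, 0], [0, 0, 0], 1],
    [[0, 0, 0], [0, 0, 0], 1]
  ]
}}

```text
time: 8.13
ee_pos: [497.0, -32.9, 54.0]
tool_rot: [[0.882, 0.471, 0.0], [0.471, -0.882, -0.0], [0.0, 0.0, -1.0]]
force: [-0.4, -0.6, 0.0]
finger_gap: 0.407
```

Call:
{"api": "drive_tool", "payload": {
  "rows": [
    [[0, 0, 0], [0, 0, 2], 1],
    [[0, 0, 0], [0, 0, 2], 1],
    [[0, 0, 0], [0, 0, 1.5], 1],
    [[0, 0, 0], [0, 0, 1], 1],
    [[0, 0, 0], [0, 0, 0], 1],
    [[0, 0, 0], [0, 0, 0], 1]
  ]
}}

```text
time: 8.63
ee_pos: [496.7, -32.6, 47.4]
tool_rot: [[0.882, 0.472, -0.0], [0.472, -0.882, -0.0], [-0.0, 0.0, -1.0]]
force: [-0.9, 0.2, -0.7]
finger_gap: 0.406
```

Call:
{"api": "drive_tool", "payload": {
  "rows": [
    [[0, 0, 0], [0, 0, 1], 1],
    [[0, 0, 0], [0, 0, 0.5], 1],
    [[0, 0, 0], [0, 0, 0], 1],
    [[0, 0, 0], [0, 0, 0], 1]
  ]
}}

```text
time: 8.97
ee_pos: [496.8, -32.6, 45.9]
tool_rot: [[0.882, 0.471, 0.0], [0.471, -0.882, -0.0], [0.0, 0.0, -1.0]]
force: [-0.3, -0.1, 0.1]
finger_gap: 0.405
```

Call:
{"api": "drive_tool", "payload": {
  "rows": [
    [[0, 0, 0], [0, 0, 0.5], 1],
    [[0, 0, 0], [0, 0, 0], 1],
    [[0, 0, 0], [0, 0, 0], 1]
  ]
}}

```text
time: 9.22
ee_pos: [496.8, -32.6, 45.9]
tool_rot: [[0.882, 0.471, 0.0], [0.471, -0.882, 0.0], [0.0, 0.0, -1.0]]
force: [-1.6, 0.9, 8.3]
finger_gap: 0.407
```

Call:
{"api": "drive_tool", "payload": {
  "rows": [
    [[0, 0, 0], [0, 0, 0.5], 1],
    [[0, 0, 0], [0, 0, 0], 1],
    [[0, 0, 0], [0, 0, 0], 1]
  ]
}}

```text
time: 9.47
ee_pos: [496.8, -32.6, 45.9]
tool_rot: [[0.882, 0.472, 0.0], [0.472, -0.882, -0.0], [0.0, 0.0, -1.0]]
force: [-2.8, 0.4, 15.2]
finger_gap: 0.406
```

It touches down at z = 45.9, as predicted. I'll relax the push, open partway so the fingers clear the bowl wall, and lift out.

Call:
{"api": "drive_tool", "payload": {
  "rows": [
    [[0, 0, 0], [0, 0, -0.8], 1],
    [[0, 0, 0], [0, 0, 0], 0.1],
    [[0, 0, 0], [0, 0, 0], 0],
    [[0, 0, 0], [0, 0, 0], -0.1],
    [[0, 0, 0], [0, 0, 0], -0.14],
    [[0, 0, 0], [0, 0, 0], -0.14]
  ]
}}

```text
time: 9.97
ee_pos: [496.6, -32.6, 45.5]
tool_rot: [[0.882, 0.471, -0.0], [0.471, -0.882, 0.0], [-0.0, -0.0, -1.0]]
force: [0.4, -0.1, -0.3]
finger_gap: 0.566
```

Call:
{"api": "drive_tool", "payload": {
  "rows": [
    [[0, 0, 0], [0, 0, -4], -0.14],
    [[0, 0, 0], [0, 0, -12], -0.14],
    [[0, 0, 0], [0, 0, -25], -0.14],
    [[0, 0, 0], [0, 0, -30], -0.14],
    [[0, 0, 0], [0, 0, -30], -0.14],
    [[0, 0, 0], [0, 0, -30], -0.3],
    [[0, 0, 0], [0, 0, -24], -1],
    [[0, 0, 0], [0, 0, 0], -1]
  ]
}}

```text
time: 10.63
ee_pos: [499.5, -32.8, 206.3]
tool_rot: [[0.882, 0.472, 0.009], [0.472, -0.882, -0.001], [0.008, 0.005, -1.0]]
force: [1.4, -0.5, 0.9]
finger_gap: 0.76
```

```bash
python3 - <<'E'
from h import *
s=telemetry.state(); w=vision.camera('wrist')[...,::-1]; a=vision.camera('side')[...,::-1]
print(s['ee_pos'],s['force'],s['finger_gap'],s['joints'])
cv2.imwrite('pics/w3.png',w);cv2.imwrite('pics/s3.png',a)
cv2.imwrite('pics/c3.png',np.hstack([cv2.resize(a[180:360,230:430],(400,360)),cv2.copyMakeBorder(cv2.resize(w[60:340,120:520],(400,280)),0,80,0,0,cv2.BORDER_CONSTANT)]))
P=vision.camera_params('side'); H,S,V=cv2.split(cv2.cvtColor(a,cv2.COLOR_BGR2HSV))
m=((S<60)&(V>170)).astype(np.uint8); c=biggest(m,(355,180,398,204)); print('cap bbox side',cv2.boundingRect(c))
E
```

```text
[499.47 -32.82 206.33] [ 1.38 -0.48  0.87] 0.7600557546881122 [-0.09  0.3   1.94  0.    0.9   0.99]
cap bbox side (365, 183, 26, 12)
```

View pics/c3.png

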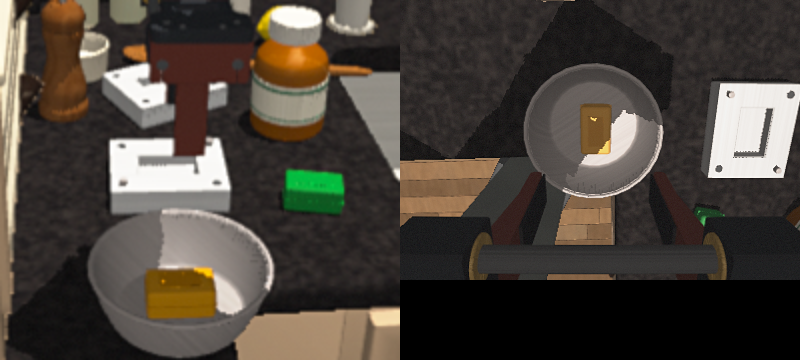

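The bar sits flat on the bowl floor at crop (180,292) and the mould has not moved. On to the bottle.

Call:
{"api": "drive_tool", "payload": {
  "rows": [
    [[0, 0, 0], [-6.5, 13.8, -2], -1],
    [[0, 0, 0], [-12.5, 25.8, -2], -1],
    [[0, 0, 0], [-12.5, 25.8, -2], -1],
    [[0, 0, 0], [-12.5, 25.8, -2], -1],
    [[0, 0, 0], [-12.5, 25.8, -2], -1],
    [[0, 0, 0], [-12.5, 25.8, 0], -1],
    [[0, 0, 0], [-12.5, 25.8, 0], -1],
    [[0, 0, 0], [-12.5, 25.8, 0], -1]
  ]
}}

```text
time: 11.4
ee_pos: [504.3, -249.3, 209.0]
tool_rot: [[0.882, 0.471, -0.003], [0.471, -0.882, 0.001], [-0.002, -0.003, -1.0]]
force: [1.5, 0.1, 0.3]
finger_gap: 0.998
```

Call:
{"api": "drive_tool", "payload": {
  "rows": [
    [[0, 0, 0], [-12.5, 25.8, 0], -1],
    [[0, 0, 0], [-12.5, 25.8, 0], -1],
    [[0, 0, 0], [-12.5, 25.8, 0], -1],
    [[0, 0, 0], [-12.5, 25.8, 0], -1],
    [[0, 0, 0], [-6.1, 12.2, 0], -1],
    [[0, 0, 0], [0, 0, 0], -1],
    [[0, 0, 0], [0, 0, 0], -1],
    [[0, 0, 0], [0, 0, 0], -1]
  ]
}}

```text
time: 12.07
ee_pos: [509.9, -375.0, 209.8]
tool_rot: [[0.882, 0.472, -0.002], [0.472, -0.882, 0.002], [-0.001, -0.002, -1.0]]
force: [-0.1, -0.2, 0.3]
finger_gap: 1.002
```

```bash
python3 - <<'E'
from h import *
s=telemetry.state(); w=vision.camera('wrist')[...,::-1]
print(s['ee_pos'],s['force'],s['finger_gap'],s['joints'])
cv2.imwrite('pics/w4.png',w)
E
```

```text
[ 509.9  -375.01  209.78] [-0.1  -0.25  0.34] 1.0016367178241146 [-0.65  0.48  1.64  0.    1.03  0.43]
```

View pics/w4.png

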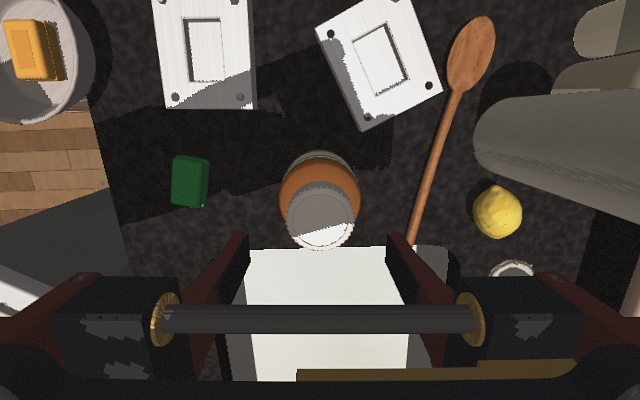

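The wrist view shows the cap's white disc centred near (320,218), between the fingers; its left and right edges are near x 286 and 355. I'll project that.

```bash
python3 - <<'E'
from h import *
s=telemetry.state(); P=vision.camera_params('wrist'); im=cv2.imread('pics/w4.png')
H,S,V=cv2.split(cv2.cvtColor(im,cv2.COLOR_BGR2HSV))
m=((S<60)&(V>85)).astype(np.uint8)
for y in (205,212,219,226,233,238):
    x=np.where(m[y,280:362])[0]+280; e=onplane(P,[(x.min(),y),(x.max()+1,y)],135,s); t=(e-s['ee_pos'])@s['tool_rot']
    print(y,x.min(),x.max(),'tool y mid',t[:,1].mean(),'chord',np.ptp(t[:,1]),'tool x',t[:,0].mean())
x=320; print('col',np.where(m[160:260,x])[0][[0,-1]]+160)
e=onplane(P,[(320,250),(320,248)],135,s); print((e-s['ee_pos'])@s['tool_rot'])
E
```

```text
205 289 351 tool y mid 1.8535375555220615 chord 50.694405635083555 tool x 11.540271544832923
212 287 353 tool y mid 1.8789932310131938 chord 54.347426415021815 tool x 5.5595110015400575
219 286 354 tool y mid 1.90508113611339 chord 56.424914730222866 tool x -0.5185691445760913
226 287 354 tool y mid 2.344438336595701 chord 56.06287722206199 tool x -6.695720587642991
233 289 350 tool y mid 1.5437995552213 chord 51.53796637218473 tool x -12.976192896983239
238 292 347 tool y mid 1.5616346331324955 chord 46.82655955016681 tool x -17.525432125570276
col [181 259]
[[-28.66   1.61  75.13]
 [-26.78   1.6   75.13]]
```

Call:
{"api": "drive_tool", "payload": {
  "rows": [
    [[0, 0, 0], [-0.8, 1.9, 10], -1],
    [[0, 0, 0], [0, 0, 18], -1],
    [[0, 0, 0], [0, 0, 18], -1],
    [[0, 0, 0], [0, 0, 14], -1],
    [[0, 0, 0], [0, 0, 8], -1],
    [[0, 0, 0], [0, 0, 0.8], -1],
    [[0, 0, 0], [0, 0, 0], -1],
    [[0, 0, 0], [0, 0, 0], -1]
  ],
  "force": 20
}}

```text
time: 12.78
ee_pos: [511.1, -378.7, 142.5]
tool_rot: [[0.882, 0.472, 0.001], [0.472, -0.882, -0.001], [0.0, 0.001, -1.0]]
force: [0.4, -0.6, 0.0]
finger_gap: 1.001
```

Call:
{"api": "drive_tool", "payload": {
  "rows": [
    [[0, 0, 0], [0, 0, 0], -0.36],
    [[0, 0, 0], [0, 0, 0], -0.36],
    [[0, 0, 0], [0, 0, 0], -0.34],
    [[0, 0, 0], [0, 0, 0], -0.32],
    [[0, 0, 0], [0, 0, 0], -0.3],
    [[0, 0, 0], [0, 0, 0], 1],
    [[0, 0, 0], [0, 0, 0], 1],
    [[0, 0, 0], [0, 0, 0], 1]
  ]
}}

```text
time: 13.45
ee_pos: [510.4, -378.2, 142.0]
tool_rot: [[0.882, 0.472, -0.001], [0.472, -0.882, 0.001], [-0.0, -0.001, -1.0]]
force: [-0.8, 3.8, 3.9]
finger_gap: 0.634
```

Call:
{"api": "drive_tool", "payload": {
  "rows": [
    [[0, 0, 0], [0, 0, 0], 1],
    [[0, 0, 0], [0, 0, 0], 1],
    [[0, 0, 0], [0, 0, 0], 1],
    [[0, 0, 0], [0, 0, 0], 1]
  ],
  "force": 50
}}

```text
time: 13.78
ee_pos: [510.6, -378.6, 142.0]
tool_rot: [[0.882, 0.472, -0.0], [0.472, -0.882, 0.0], [-0.0, -0.0, -1.0]]
force: [-1.4, 2.7, 4.9]
finger_gap: 0.628
```

Call:
{"api": "drive_tool", "payload": {
  "rows": [
    [[0, 0, 0], [0, 0, 1.5], 1],
    [[0, 0, 0], [0, 0, 1.5], 1],
    [[0, 0, 0], [0, 0, 1.5], 1],
    [[0, 0, 0], [0, 0, 0], 1],
    [[0, 0, 0], [0, 0, 0], 1]
  ]
}}

```text
time: 14.2
ee_pos: [510.8, -378.8, 137.9]
tool_rot: [[0.882, 0.471, 0.0], [0.471, -0.882, -0.0], [0.0, 0.0, -1.0]]
force: [-1.3, 3.8, 9.0]
finger_gap: 0.626
```

Call:
{"api": "drive_tool", "payload": {
  "rows": [
    [[0, 0, 0], [0, 0, 1], 1],
    [[0, 0, 0], [0, 0, 1], 1],
    [[0, 0, 0], [0, 0, 0], 1],
    [[0, 0, 0], [0, 0, 0], 1]
  ]
}}

```text
time: 14.53
ee_pos: [510.9, -378.9, 136.3]
tool_rot: [[0.882, 0.471, 0.001], [0.471, -0.882, -0.001], [0.0, 0.001, -1.0]]
force: [-4.0, 5.5, 10.3]
finger_gap: 0.629
```

Call:
{"api": "drive_tool", "payload": {
  "rows": [
    [[0, 0, 0], [0, -0.3, 0.6], 1],
    [[0, 0, 0], [0, 0, 0.6], 1],
    [[0, 0, 0], [0, 0, 0.4], 1],
    [[0, 0, 0], [0, 0, 0], 1],
    [[0, 0, 0], [0, 0, 0], 1]
  ]
}}

```text
time: 14.95
ee_pos: [510.9, -378.7, 135.9]
tool_rot: [[0.882, 0.471, 0.001], [0.471, -0.882, -0.001], [0.001, 0.001, -1.0]]
force: [-5.4, 6.6, 18.9]
finger_gap: 0.627
```

Call:
{"api": "drive_tool", "payload": {
  "rows": [
    [[0, 0, 0], [-0.1, -0.4, 0.4], 1],
    [[0, 0, 0], [0, 0, 0.3], 1],
    [[0, 0, 0], [0, 0, 0], 1],
    [[0, 0, 0], [0, 0, 0], 1]
  ]
}}

```text
time: 15.28
ee_pos: [510.8, -378.6, 135.8]
tool_rot: [[0.882, 0.472, 0.002], [0.472, -0.882, -0.001], [0.001, 0.002, -1.0]]
force: [-6.7, 7.1, 22.1]
finger_gap: 0.628
```

```bash
python3 - <<'E'
from h import *
s=telemetry.state(); print(s['ee_pos'],s['force'],s['moment'],s['finger_gap'],s['joints'])
a=vision.camera('side')[...,::-1]; cv2.imwrite('pics/s5.png',a); b=cv2.imread('pics/s3.png')
cv2.imwrite('pics/c5.png',np.hstack([cv2.resize(x[150:270,310:440],(390,360)) for x in (b,a)]))
E
```

```text
[ 510.8  -378.58  135.78] [-6.73  7.11 22.06] [1.17 1.39 0.  ] 0.6284512881206344 [-0.66  0.57  1.67 -0.    0.89  0.42]
```

View pics/c5.png

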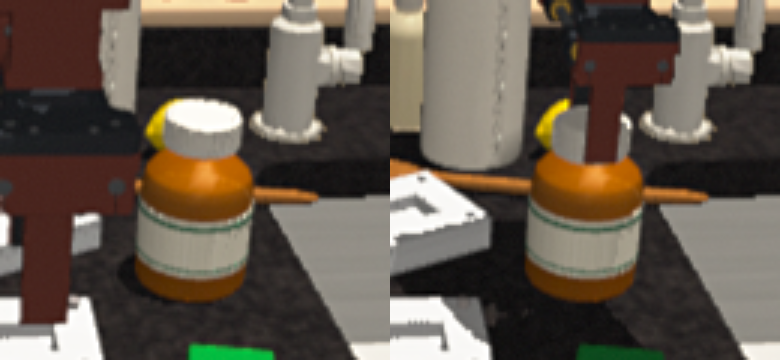

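The bottle is upright in place and the cap is pressed fully (6 mm of travel, about 22 N). Next I'll ease the radial side load and turn counter-clockwise.

Call:
{"api": "drive_tool", "payload": {
  "rows": [
    [[0, 0, 0], [-0.2, -0.4, 0], 1],
    [[0, 0, -2], [0, 0, 0], 1],
    [[0, 0, -4], [0, 0, 0], 1],
    [[0, 0, -5], [0, 0, 0], 1],
    [[0, 0, -5], [0, 0, 0], 1],
    [[0, 0, 0], [0, 0, 0], 1]
  ]
}}

```text
time: 15.83
ee_pos: [511.2, -378.9, 135.7]
tool_rot: [[0.715, 0.699, 0.003], [0.699, -0.715, -0.003], [0.001, 0.004, -1.0]]
force: [-3.5, 4.5, 20.6]
finger_gap: 0.631
```

```bash
python3 - <<'E'
from h import *
s=telemetry.state(); R=s['tool_rot'];print(s['ee_pos'],s['force'],s['moment'],s['finger_gap'],np.degrees(np.arctan2(R[1,0],R[0,0])))
E
```

```text
[ 511.17 -378.87  135.73] [-3.49  4.46 20.56] [0.83 0.8  0.12] 0.6312182791700656 44.38335863131498
```

Call:
{"api": "drive_tool", "payload": {
  "rows": [
    [[0, 0, -5], [0, 0, 0], 1],
    [[0, 0, -6], [0, 0, 0], 1],
    [[0, 0, -6], [0, 0, 0], 1],
    [[0, 0, -6], [0, 0, 0], 1],
    [[0, 0, -6], [0, 0, 0], 1],
    [[0, 0, -6], [0, 0, 0], 1],
    [[0, 0, -6], [0, 0, 0], 1],
    [[0, 0, -4], [0, 0, 0], 1]
  ]
}}

```text
time: 16.5
ee_pos: [511.5, -379.0, 135.7]
tool_rot: [[0.011, 1.0, 0.004], [1.0, -0.011, -0.003], [-0.003, 0.004, -1.0]]
force: [-2.7, 4.5, 18.7]
finger_gap: 0.624
```

Call:
{"api": "drive_tool", "payload": {
  "rows": [
    [[0, 0, 0], [0, 0, 0], 1],
    [[0, 0, 0], [0, 0, 0], 1]
  ]
}}

```text
time: 16.67
ee_pos: [511.5, -379.0, 135.7]
tool_rot: [[0.015, 1.0, 0.004], [1.0, -0.015, -0.003], [-0.003, 0.004, -1.0]]
force: [-2.9, 4.7, 18.7]
finger_gap: 0.63
```

```bash
python3 - <<'E'
from h import *
s=telemetry.state(); R=s['tool_rot'];print(s['ee_pos'],s['force'],s['moment'],s['finger_gap'],np.degrees(np.arctan2(R[1,0],R[0,0])),s['joints'])
a=vision.camera('side')[...,::-1]; cv2.imwrite('pics/s6.png',a); w=vision.camera('wrist')[...,::-1]; cv2.imwrite('pics/w6.png',w)
for n in ('s3','s5','s6'):
    H,S,V=cv2.split(cv2.cvtColor(cv2.imread(f'pics/{n}.png'),cv2.COLOR_BGR2HSV)); m=((H>5)&(H<20)&(S>150)).astype(np.uint8)
    c=biggest(m,(350,195,405,252)); print(n,cv2.boundingRect(c),cv2.boundingRect(biggest(m,(350,230,405,252))))
E
```

```text
[ 511.47 -379.    135.71] [-2.9   4.66 18.73] [0.74 0.49 0.18] 0.6299063355609925 89.1662817306567 [-0.66  0.57  1.67  0.    0.89 -0.64]
s3 (354, 199, 51, 25) (355, 235, 37, 16)
s5 (350, 200, 55, 24) (355, 236, 37, 15)
s6 (350, 200, 55, 24) (355, 235, 37, 16)
```

Call:
{"api": "drive_tool", "payload": {
  "rows": [
    [[0, 0, 0], [0, 0, -1], 1],
    [[0, 0, 0], [0, 0, -1], 1],
    [[0, 0, 0], [0, 0, -1], 1],
    [[0, 0, 0], [0, 0, -1], 1],
    [[0, 0, 0], [0, 0, -1], 1],
    [[0, 0, 0], [0, 0, -1], 1],
    [[0, 0, 0], [0, 0, 0], 1]
  ]
}}

```text
time: 17.35
ee_pos: [511.3, -378.9, 140.2]
tool_rot: [[0.015, 1.0, 0.004], [1.0, -0.015, -0.003], [-0.003, 0.004, -1.0]]
force: [-0.0, 2.2, 6.7]
finger_gap: 0.627
```

Call:
{"api": "drive_tool", "payload": {
  "rows": [
    [[0, 0, 0], [0, 0, -1.5], 1],
    [[0, 0, 0], [0, 0, -1.5], 1],
    [[0, 0, 0], [0, 0, -1.5], 1],
    [[0, 0, 0], [0, 0, -1.5], 1],
    [[0, 0, 0], [0, 0, 0], 1],
    [[0, 0, 0], [0, 0, 0], 1]
  ]
}}

```text
time: 17.85
ee_pos: [509.6, -377.9, 144.8]
tool_rot: [[0.015, 1.0, -0.0], [1.0, -0.015, -0.0], [-0.0, -0.0, -1.0]]
force: [-0.1, -0.5, -0.3]
finger_gap: 0.628
```

The cap is free: 2.8 mm above its locked height with zero force. I'll lift it until its lower edge is about 60 mm above the mouth.

Call:
{"api": "drive_tool", "payload": {
  "rows": [
    [[0, 0, 0], [0, 0, -3], 1],
    [[0, 0, 0], [0, 0, -6], 1],
    [[0, 0, 0], [0, 0, -12], 1],
    [[0, 0, 0], [0, 0, -14], 1],
    [[0, 0, 0], [0, 0, -14], 1],
    [[0, 0, 0], [0, 0, -12], 1],
    [[0, 0, 0], [0, 0, -7], 1],
    [[0, 0, 0], [0, 0, -2.4], 1]
  ]
}}

```text
time: 18.52
ee_pos: [510.4, -378.2, 217.6]
tool_rot: [[0.015, 1.0, 0.002], [1.0, -0.015, -0.002], [-0.002, 0.002, -1.0]]
force: [-0.1, -0.3, -1.5]
finger_gap: 0.628
```

Call:
{"api": "drive_tool", "payload": {
  "rows": [
    [[0, 0, 0], [0, 0, 0], 1],
    [[0, 0, 0], [0, 0, 0], 1],
    [[0, 0, 0], [0, 0, 0], 1],
    [[0, 0, 0], [0, 0, 0], 1]
  ]
}}

```text
time: 18.85
ee_pos: [509.5, -377.5, 214.7]
tool_rot: [[0.015, 1.0, -0.001], [1.0, -0.015, 0.001], [0.001, -0.001, -1.0]]
force: [0.3, -0.1, -0.8]
finger_gap: 0.626
```

```bash
python3 - <<'E'
from h import *
s=telemetry.state(); print(s['time'],s['ee_pos'],s['force'],s['finger_gap'],s['tool_rot'])
a=vision.camera('side')[...,::-1]; cv2.imwrite('pics/s7.png',a)
for n in ('s3','s7'):
    H,S,V=cv2.split(cv2.cvtColor(cv2.imread(f'pics/{n}.png'),cv2.COLOR_BGR2HSV)); m=((H>5)&(H<20)&(S>150)).astype(np.uint8)
    print(n,cv2.boundingRect(biggest(m,(350,230,405,252))))
cv2.imwrite('pics/c7.png',cv2.resize(a[130:360,230:450],(660,690))[:600])
E
```

```text
18.85 [ 509.46 -377.55  214.66] [ 0.31 -0.08 -0.83] 0.6256958748792691 [[ 0.02  1.   -0.  ]
 [ 1.   -0.02  0.  ]
 [ 0.   -0.   -1.  ]]
s3 (355, 235, 37, 16)
s7 (355, 235, 37, 16)
```

View pics/c7.png

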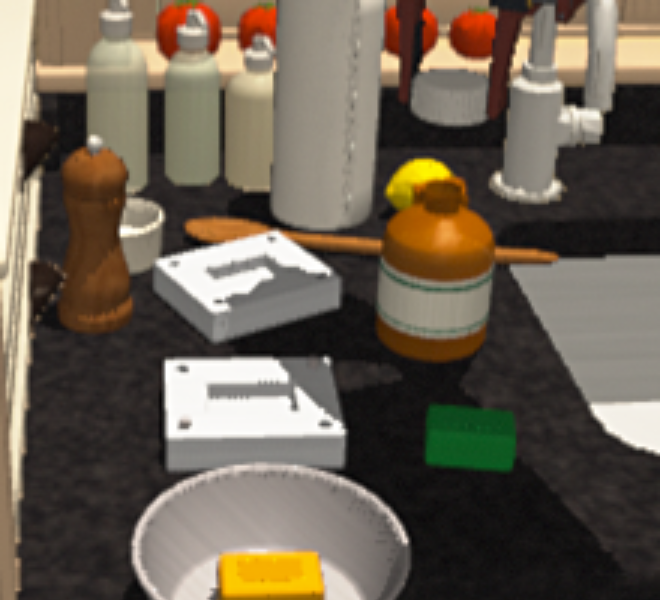

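```bash
python3 -c "
from workcell import workorder; print(workorder.finish_job())"
```

```text
the job is handed in; nothing more can be done
None
```

The job is done and handed in at about 18.9 s of robot time. It gave no verdict, so what follows is from my own checks.

- **Wax bar:** I lifted it straight out of the mould and set it down in the bowl. It touched the floor at the expected height, and pictures show it lying flat near the middle. The mould and the green block look unmoved.
- **Oil bottle:** I pressed the cap to its stop (about 6 mm, roughly 20 N), turned it about 61° counter-clockwise, and lifted it straight off with no pull on the bottle.
- **Final state:** The cap is held level, with its lower edge about 60 mm above the mouth. That height comes from the arm's position, assuming the cap did not slip in the grip. The bottle's base is at the same pixels in the side view as before.

**Irregularities:** While I pressed the cap, a sideways load of up to about 10 N built up and I eased it. I couldn't directly confirm that the bottle didn't rotate slightly under the cap, but the cap came free as it should.

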